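# Refit the guide rod of the saw's length-stop slide

## Robot

A 6-joint arm with a two-finger parallel gripper is mounted at the origin on a cart in front of the work surface, level with it; the furniture and walls round the work are solid. World frame = base frame: x ahead of the robot, y to its left, z up, the work surface at z = 0. Lengths are in m, angles in rad, forces in N, time in s.
With the tool pointing down it reaches from about 0.3 to 0.85 m from the base axis. Payload 4.2 kg.
Tool frame: the origin (TCP) lies at the centre of the arm's flange, where the gripper is bolted on; the fingertips stand 191 mm ahead of it and the grasp point (between the pads) lies 172 mm ahead of it; z points along the fingers, y is the line along which they close (so a half turn about z gives the same grasp; the last joint's range is limited). The gripper opens to 91 mm and grips with 3 to 60 N. Pads are 32 mm wide; open, the fingers measure 118 mm over their backs; the gripper's body (76 mm by 178 mm) begins 60 mm behind the grasp point.
Start: joints at [1.274, 0.32, 1.565, -0, 1.257, -0.02], TCP at [0.157, 0.553, 0.405] pointing down, gripper open.
Joint ranges: [-3.11, 3.11], [-0.84, 2.01], [0.21, 2.61], [-1.34, 4.49], [0.05, 2.63], [-2.56, 2.56]. Speed limits (rad/s): [2.57, 2.57, 3.14, 3.14, 3.14, 3.14].

## Interface

Orientations are given as a 3x3 rotation matrix whose columns are the frame's x, y, z axes.
In Python, from plant import sensors, snapshot, env, spotter gives the robot as it stands. The module is installed in compiled form; this text tells all that it offers.
- The arm moves only by the shell command python3 -m pendant 'ROWS' [FORCE]. ROWS is JSON, a list of rows, each a list of 7 numbers: the shift along the tool's x, y, z in m, then the turn, a rotation vector about the tool's x, y, z in rad, then the opening in per cent of the stroke, from 0 (shut) to 100 (fully open). A call has 1 to 12 rows; each row is the pose to reach, as a shift and turn from the pose commanded when the call began, along the tool's axes at that moment; what a row does not reach only later rows make up. A row lasts 1/10 s, in which the tool goes at most 50 mm and 8.59 degrees, less where a joint would pass 70% of its speed; a pose out of reach is approached as far as the arm can. A call with a gripper value outside its range is refused whole. The fingers move at their own pace and stop on an object; FORCE is the grip in N (left out, the last holds). Time passes only in rows, so rows that repeat a pose let the fingers close. It gives the time, the measured TCP pose, the force and the opening at its end, in the units of the state.
- sensors.sense(): the state, without advancing time (a new reading comes with each control period).
- snapshot(name): name is "scene" or "side" or "wrist"; returns a dict with "pixels" (480x640x3 uint8, blue, green, red), "intrinsics" (3x3 intrinsics, pixels), "R" (3x3) and "t" (3): a world point X has camera coordinates R X + t. Camera axes: x right, y down, z forward; pixel columns grow to the right and rows downward; lengths in m; the calibration is good to about 2 mm. The wrist camera is an equidistant fisheye: a pixel r from the principal point sees the ray r / f radians off the axis. A picture is of the moment at which its call begins. There is no depth.
- env.finish_job(): hands the job in, once; it reports no verdict.
Trained networks look in a picture, given as the dict that the camera call returned (one of the last four; its "shot" number tells which), for a name from the list of things; names that differ only in an ending like _2 or _b are one class to them, and where a whole thing is asked for, a point or a joint stands for the part that bears it (a point fixed in the world has none). Each returns a list of dicts, best first, with "confidence" (0 to 1); they miss things now and then, are a little off and sometimes report something else, mostly with a low value. They report only what shows in the picture. A call takes as long as a camera call.
- spotter.find_in(picture, query): "bbox" ([centre column, centre row, width, height] in pixels, round what is visible of it).
- spotter.cut_out(picture, query): "pixels" (480x640 bool, what is visible of it) and "bbox" ([centre column, centre row, width, height] in pixels, round what is visible of it).
- spotter.tip_of(picture, query): "pixel" ([column, row] in pixels: a listed point, or the origin of a listed thing).
The state is a dict: "time_s": time; "joint_pos": joint angles; "joint_vel": joint speeds; "joint_torque": joint torques, N m; "tcp_pos": TCP position; "eef_rot": TCP orientation; "wrist_force": force on the tool from outside, world axes, zero at the start; "wrist_torque": the same for the moment, N m; "gripper_width": finger opening in m.
Only numpy, scipy, OpenCV 4.12 (cv2) and the standard library are available. Lean on these libraries where they do the work, as an engineer would, in place of code of your own. Each camera call takes 0.05 s, during which the arm holds its last target. There are 200 camera calls.

## Task

The cleaned guide rod lies in the wooden V-cradle; put it back into the empty bore of the length-stop slide. Push it tip first about half-way in and let go, then take it afresh by its black knob and push it fully home, until the steel collar sits tight against the end block. The carriage has tipped on its one rod, so feel for its bush by lifting or lowering the knob, never ramming the rod against it, and do not knock over the oil can.

Things in the scene. Friction and masses are not known exactly. Their poses are not given: they have to be found in the camera images.
- rod: Loose bright steel guide rod, 18 mm diameter, 0.4 to 0.6 kg; origin on its axis at its balance point. Its y axis runs from tip to knob; at the start it lies level, its tip roughly to -y (the robot's right). From the origin the tip is 139 mm towards its -y, the collar's seating face 113 mm and the knob's centre 136 mm towards its +y. Held by its end it sags.
- cradle: Fixed wooden V-cradle under the rod; origin at the centre of its underside, y axis along the rod. Base board 66 x 190 x 10 mm; two V rests, 18 mm thick, their centres 70 mm either side of the origin, 47 mm high, 56 mm wide. The rod's axis lies 48 mm above the table and can be gripped from above between the rests.
- rod_tip (a point): Centre of the rod's tip: its first 4 mm taper from 15.2 to 18 mm diameter, and 12 mm behind it runs a shallow groove for the sprung ball. Axes as the rod.
- rod_shoulder (a point): Centre of the seating face of the rod's steel collar (30 mm diameter, 6 mm thick), 252 mm behind the tip. Axes as the rod.
- rod_knob (a point): Centre of the rod's round black plastic knob, 22 mm diameter and 34 mm long, behind the collar. Axes as the rod. With the rod let go half-way in, this end sags by about 3 degrees and the tip rises: lift the knob to level the rod again.
- bore_mouth (a point): Centre of the mouth of the empty bore, in the +y face of the slide's left end block, 45 mm above the table. The bore runs level along this frame's y axis, inwards to -y: 20.6 mm in diameter through this 60 mm block, 20 mm through the carriage, 22 mm through the far block. Rod home: its collar's seating face lies here, its y axis along this y. 60 mm beside it shows the end of the fixed rod.
- slide: The length-stop slide, screwed down; origin under its centre, y along it. Dark steel base 134 x 310 x 12 mm; two grey steel end blocks 110 mm wide, tops 68 mm above the table: 60 mm thick at the mouth, 40 mm at the far end, 160 mm between; the carriage's stop rises to 112 mm. A sprung ball in the far block resists the rod's last 12 mm with about 5 to 15 N, then drops into the rod's groove.
- carriage (a joint): Position of the grey carriage (80 mm long) along the slide (m): 0 at the far block, 0.076 at the block with the mouth; slides with about 1.5 N. Top-heavy on its one rod, it has tipped either way, its bush 6 mm above or below the bore's line (not measured). A level rod catches on it and shoves it to the far block; moving the knob 5 to 15 mm up dips the tip, down raises it, into the bush.
- oil_can: Green oil can, 52 mm diameter, 120 mm high, standing loose behind the work; origin at the centre of its base.

How it is judged:
By the outcome, as a careful person would: the job done as asked, in the order asked, and still so for the second after the job is handed in, with the robot touching nothing.
It also fails if it takes over 72 s, if anything falls off the work surface, if the arm or the gripper's body presses on something with over 40 N, if the wrist force passes 120 N, or if a joint passes its speed limit or range.

## Working session

There is one attempt and no reset: what is moved stays moved. The work goes in short steps, Python scripts to look and compute and a shell command to move; the robot and the scene stay as the last step left them, time stands still between calls to the robot, and variables do not carry over. Pictures are saved under pics/ and viewed, on a budget of 10 in all, crops included, one or two more only if the job needs it, and the job is handed in when it is done.

```bash
mkdir -p pics; python3 - <<'E'
from plant import sensors, snapshot, env, spotter
import cv2, numpy as np
s=sensors.sense(); print({k:np.round(v,3).tolist() for k,v in s.items()})
for n in ("scene","side"):
    p=snapshot(n); cv2.imwrite(f"pics/{n}0.png",p["pixels"])
    print(n,np.round(p["intrinsics"],1).tolist(),np.round(p["R"],4).tolist(),np.round(p["t"],4).tolist())
    for q in ("rod_tip","rod_shoulder","rod_knob","bore_mouth","rod","cradle","slide","oil_can"):
        r=spotter.tip_of(p,q); print(q,[(np.round(a["pixel"],1).tolist(),round(a["confidence"],2)) for a in r[:2]])
E
```

```text
{'time_s': 0.0, 'joint_pos': [1.274, 0.32, 1.566, -0.0, 1.257, -0.02], 'joint_vel': [-0.001, -0.001, 0.002, -0.0, 0.001, 0.0], 'joint_torque': [-0.001, -41.246, -23.198, 0.073, 0.046, -0.0], 'tcp_pos': [0.157, 0.553, 0.404], 'eef_rot': [[-0.962, 0.273, -0.001], [0.273, 0.962, -0.002], [0.0, -0.002, -1.0]], 'wrist_force': [0.587, -0.084, 0.118], 'wrist_torque': [-0.019, 0.015, 0.049], 'gripper_width': 0.091}
scene [[504.8, 0.0, 316.6], [0.0, 504.8, 244.4], [0.0, 0.0, 1.0]] [[0.4417, -0.8971, 0.0019], [-0.6674, -0.33, -0.6675], [0.5995, 0.2936, -0.7446]] [-0.1706, 0.4872, 0.6859]
rod_tip [([312.8, 257.7], 0.68)]
rod_shoulder [([216.2, 212.0], 0.62)]
rod_knob [([210.4, 209.1], 0.67)]
bore_mouth [([346.0, 309.5], 0.93)]
rod [([258.7, 233.5], 0.89)]
cradle [([262.3, 245.5], 0.57), ([345.3, 309.2], 0.54)]
slide [([402.7, 364.9], 0.58)]
oil_can [([344.4, 238.3], 0.9), ([257.4, 231.9], 0.52)]
side [[499.2, 0.0, 315.3], [0.0, 499.2, 237.3], [0.0, 0.0, 1.0]] [[0.9513, -0.3082, -0.0042], [-0.1407, -0.4222, -0.8955], [0.2742, 0.8525, -0.445]] [-0.5663, 0.182, 0.7532]
rod_tip [([297.0, 244.4], 0.95), ([260.6, 350.0], 0.38)]
rod_shoulder [([278.9, 197.4], 0.59)]
rod_knob [([274.4, 193.9], 0.73)]
bore_mouth [([261.2, 277.5], 0.96)]
rod [([288.4, 215.5], 0.68)]
cradle [([285.1, 234.1], 0.57)]
slide []
oil_can [([351.4, 260.1], 0.91)]
```

```bash
cat > h.py <<'E'
import numpy as np, cv2
def tri(ps,pix):
    A=[]
    for p,(u,v) in zip(ps,pix):
        P=p["intrinsics"]@np.c_[p["R"],p["t"]]
        A+= [u*P[2]-P[0], v*P[2]-P[1]]
    A=np.array(A); return np.linalg.lstsq(A[:,:3],-A[:,3],rcond=None)[0]
def plane(p,pix,z):
    d=p["R"].T@np.linalg.inv(p["intrinsics"])@np.array([*pix,1.]); c=-p["R"].T@np.array(p["t"])
    return c+d*(z-c[2])/d[2]
E
python3 - <<'E'
from plant import snapshot, spotter
from h import *
ps=[snapshot("scene"),snapshot("side")]
for q,z in (("rod_tip",.048),("rod_shoulder",.048),("rod_knob",.048),("bore_mouth",.045),("rod",.048),("cradle",0),("slide",0),("oil_can",0)):
    px=[]
    for p in ps:
        r=spotter.tip_of(p,q); 
        if r: px.append(r[0]["pixel"]); print(q,"plane",np.round(plane(p,px[-1],z),4),r[0]["confidence"])
    if len(px)==2: print("   tri",np.round(tri(ps,px),4))
a=ps[0]["pixels"][150:430,150:500]; b=ps[1]["pixels"][130:410,150:500]
cv2.imwrite("pics/v1.png",np.vstack([cv2.resize(a,None,fx=1,fy=1)]) if 0 else cv2.resize(np.hstack([a,b]),(800,320),interpolation=cv2.INTER_CUBIC))
E
```

```text
rod_tip plane [0.5828 0.1101 0.048 ] 0.62
rod_tip plane [0.5838 0.0969 0.048 ] 0.72
   tri [0.5885 0.1132 0.0396]
rod_shoulder plane [0.6113 0.3634 0.048 ] 0.56
rod_shoulder plane [0.6174 0.34   0.048 ] 0.7
   tri [0.6249 0.3749 0.0326]
rod_knob plane [0.625  0.3812 0.048 ] 0.8
rod_knob plane [0.6183 0.3683 0.048 ] 0.93
   tri [0.6238 0.3819 0.0447]
bore_mouth plane [ 0.4934 -0.0083  0.045 ] 0.72
bore_mouth plane [0.4986 0.0081 0.045 ] 0.94
   tri [ 0.4925 -0.0091  0.0529]
rod plane [0.5974 0.2408 0.048 ] 0.85
rod plane [0.6133 0.253  0.048 ] 0.56
   tri [0.6061 0.2441 0.0475]
cradle plane [0.6044 0.2398 0.    ] 0.64
cradle plane [0.6106 0.2394 0.    ] 0.85
   tri [ 0.6096  0.2425 -0.0032]
slide plane [ 0.4699 -0.1362  0.    ] 0.83
slide plane [ 0.4676 -0.1245  0.    ] 0.96
   tri [ 0.465  -0.1367  0.0095]
oil_can plane [0.7114 0.0853 0.    ] 0.96
oil_can plane [0.7036 0.0832 0.    ] 0.95
   tri [0.7059 0.0837 0.0019]
```

View pics/v1.png

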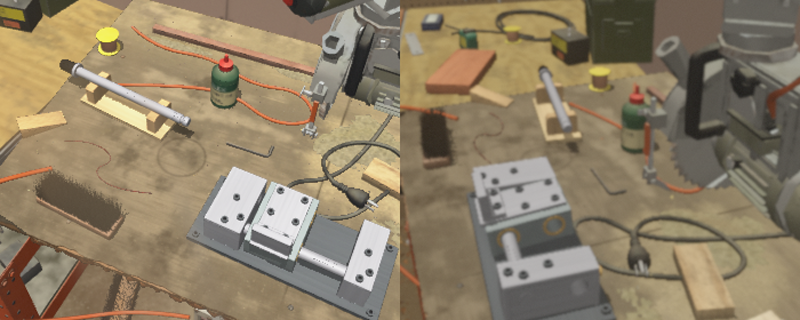

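View pics/side0.png

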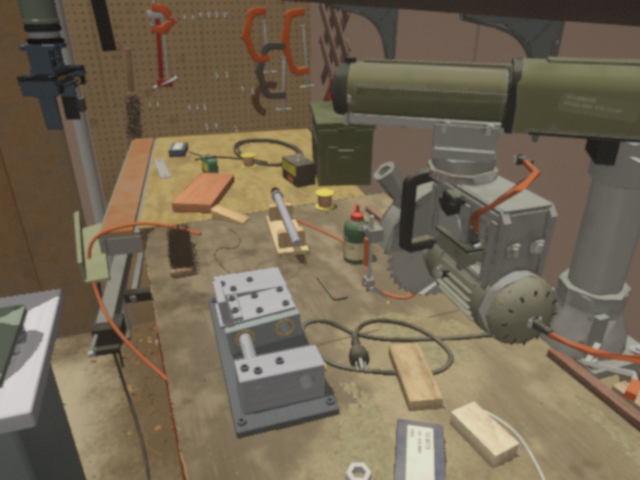

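The pictures show the rod lying tip toward the robot's right, with the knob at side-view (274,194). The slide is in front with its carriage close to the mouth block. The bore side is +x, with the carriage's bush ring at side-view (285,328). The oil can is at x≈0.71, y≈0.084. The +y face isn't visible here, so I'll use the wrist camera. First I'll hover over the rod.

```bash
python3 -m pendant '[[-0.514,-0.174,0.045,0,0,1.428,100],[-0.514,-0.174,0.045,0,0,1.428,100],[-0.514,-0.174,0.045,0,0,1.428,100],[-0.514,-0.174,0.045,0,0,1.428,100],[-0.514,-0.174,0.045,0,0,1.428,100],[-0.514,-0.174,0.045,0,0,1.428,100],[-0.514,-0.174,0.045,0,0,1.428,100],[-0.514,-0.174,0.045,0,0,1.428,100],[-0.514,-0.174,0.045,0,0,1.428,100],[-0.514,-0.174,0.045,0,0,1.428,100],[-0.514,-0.174,0.045,0,0,1.428,100],[-0.514,-0.174,0.045,0,0,1.428,100]]'
cat >> h.py <<'E'
def und(p,pix):  # fisheye pixel -> unit ray in world
    K=p["intrinsics"]; d=np.array([(pix[0]-K[0,2])/K[0,0],(pix[1]-K[1,2])/K[1,1]]); r=np.linalg.norm(d)
    c=np.array([*(d/r*np.sin(r)),np.cos(r)]); return p["R"].T@c
def wplane(p,pix,z):
    c=-p["R"].T@np.array(p["t"]); d=und(p,pix); return c+d*(z-c[2])/d[2]
E
python3 - <<'E'
from plant import snapshot, spotter, sensors
from h import *
p=snapshot("wrist"); cv2.imwrite("pics/w1.png",p["pixels"])
print(np.round(-p["R"].T@np.array(p["t"]),3),np.round(p["R"],3).tolist(),p["intrinsics"].tolist() if hasattr(p["intrinsics"],'tolist') else p["intrinsics"])
for q,z in (("rod_tip",.048),("rod_shoulder",.048),("rod_knob",.048),("bore_mouth",.045),("rod",.048),("cradle",0),("slide",0),("oil_can",0)):
    for r in spotter.tip_of(p,q)[:1]: print(q,np.round(r["pixel"],1),np.round(wplane(p,r["pixel"],z),4),round(r["confidence"],2))
E
```

```text
time_s: 3.0
tcp_pos: [0.6078, 0.2418, 0.3585]
eef_rot: [[0.139, 0.99, 0.001], [0.99, -0.139, -0.001], [-0.001, 0.002, -1.0]]
wrist_force: [-0.5, 0.3, -0.4]
gripper_width: 0.0909
[0.619 0.321 0.338] [[0.99, -0.138, 0.001], [-0.133, -0.948, 0.289], [-0.039, -0.286, -0.957]] [[371.64829954431775, 0.0, 318.83506181229916], [0.0, 371.64829954431775, 237.3718597181959], [0.0, 0.0, 1.0]]
rod_tip [321.5 368.3] [0.5912 0.104  0.048 ] 0.84
rod_shoulder [306.3  88.1] [0.6138 0.3537 0.048 ] 0.89
rod_knob [306.   58.2] [0.6169 0.3775 0.048 ] 0.58
rod [312.4 228.1] [0.6027 0.2427 0.048 ] 0.86
cradle [310.9 217.4] [0.6002 0.2402 0.    ] 0.96
slide [305.3  87.3] [0.6123 0.36   0.    ] 0.32
```

View pics/w1.png

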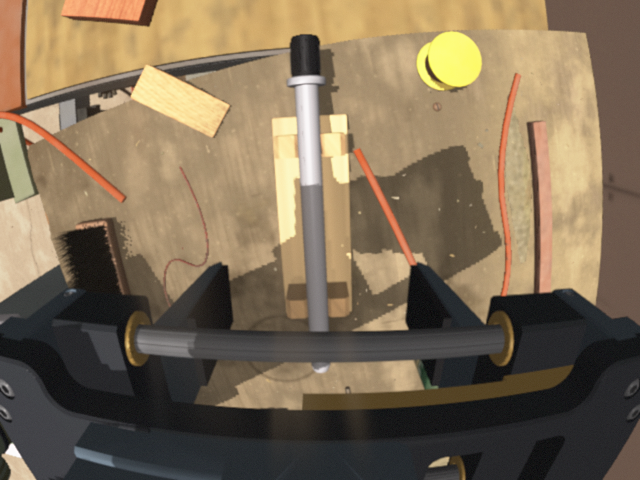

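The rod is straight under the gripper, knob at (306,58) and tip at (321,368), and the measurements agree to within a few mm. I'll look at the bore mouth from its +y side with the tool tilted before taking the rod.

```bash
python3 -m pendant '[[-0.105,-0.089,0.06,0,-0.436,0,100],[-0.105,-0.089,0.06,0,-0.436,0,100],[-0.105,-0.089,0.06,0,-0.436,0,100],[-0.105,-0.089,0.06,0,-0.436,0,100],[-0.105,-0.089,0.06,0,-0.436,0,100],[-0.105,-0.089,0.06,0,-0.436,0,100],[-0.105,-0.089,0.06,0,-0.436,0,100]]'
python3 - <<'E'
from plant import snapshot, spotter, sensors
from h import *
p=snapshot("wrist"); cv2.imwrite("pics/w2.png",p["pixels"])
print(np.round(-p["R"].T@np.array(p["t"]),4),np.round(p["R"],4).tolist(),np.round(p["t"],4).tolist(),np.round(p["intrinsics"],2).tolist())
for q,z in (("bore_mouth",.045),("slide",0),("carriage",0.045),("oil_can",0)):
    for r in spotter.tip_of(p,q)[:1]: print(q,np.round(r["pixel"],1),np.round(wplane(p,r["pixel"],z),4),round(r["confidence"],2))
E
```

```text
time_s: 4.15
tcp_pos: [0.5031, 0.1539, 0.3009]
eef_rot: [[0.122, 0.991, -0.053], [0.899, -0.133, -0.417], [-0.42, 0.003, -0.907]]
wrist_force: [0.4, -0.4, 0.9]
gripper_width: 0.0912
[0.5114 0.2175 0.2486] [[0.9911, -0.1328, 0.003], [-0.1013, -0.7413, 0.6635], [-0.0859, -0.658, -0.7481]] [-0.4788, 0.0481, 0.373] [[371.65, 0.0, 318.84], [0.0, 371.65, 237.37], [0.0, 0.0, 1.0]]
bore_mouth [341.6 278.8] [ 0.5005 -0.009   0.045 ] 0.9
slide [324.3 327.6] [ 0.4705 -0.1417  0.    ] 0.83Traceback (most recent call last):
  File "<stdin>", line 6, in <module>
ValueError: it knows: bore_mouth, cradle, oil_can, rod, rod_knob, rod_shoulder, rod_tip, slide
```

View pics/w2.png

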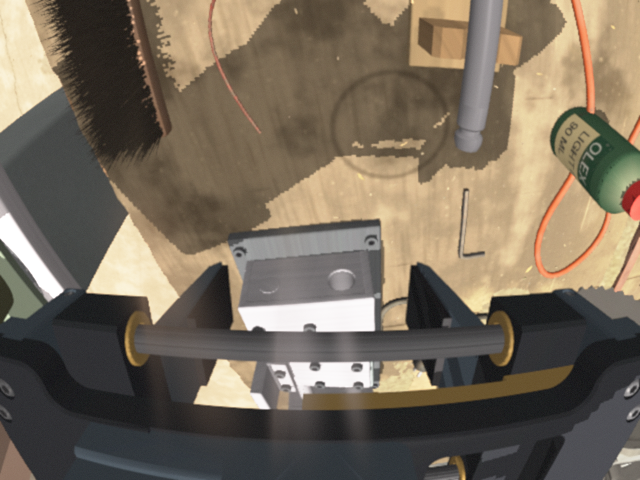

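The bore mouth shows at (342,279), the fixed rod's end at (269,288), and the base plate's front top edge runs (230,236)–(381,220). Next I'll work out the slide's yaw.

```bash
python3 - <<'E'
from h import *
im=cv2.imread("pics/w2.png"); c=cv2.resize(im[210:345,220:395],None,fx=4.5,fy=4.4,interpolation=cv2.INTER_CUBIC); cv2.imwrite("pics/w2c.png",c)
E
```

```text
(no output)
```

View pics/w2c.png

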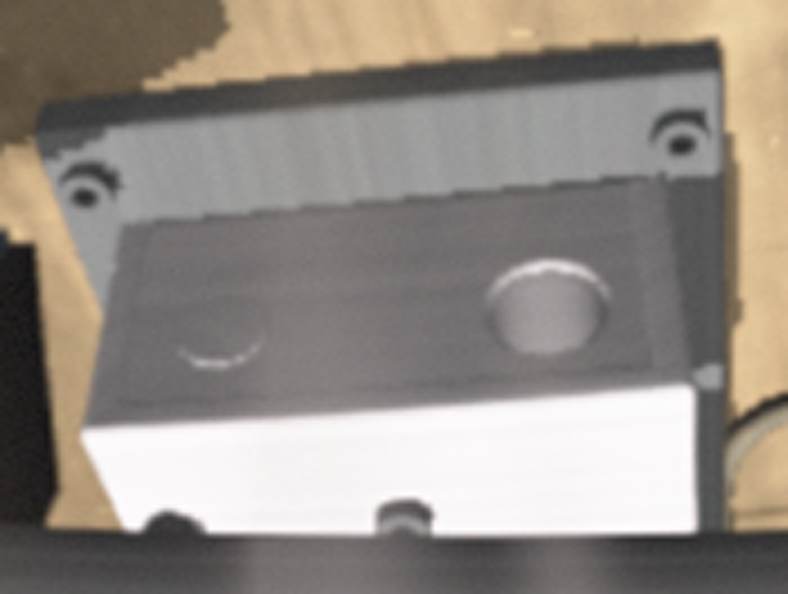

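```bash
python3 - <<'E'
from h import *
p={"intrinsics":np.array([[371.65,0,318.84],[0,371.65,237.37],[0,0,1]]),"R":np.array([[0.9911,-0.1328,0.003],[-0.1013,-0.7413,0.6635],[-0.0859,-0.658,-0.7481]]),"t":np.array([-0.4788,0.0481,0.373])}
P=lambda x,y,z:wplane(p,(x/4.5+220,y/4.4+210),z)
for n,a,b in(("top",(82,430,.068),(693,383,.068)),("bot",(122,227,.012),(672,177,.012)),("base",(42,130,.012),(720,70,.012)),("holes",(220,335,.045),(548,308,.045)),("screws",(85,188,.012),(681,140,.012))):
    A,B=P(*a),P(*b); d=B-A; print(n,A.round(4),B.round(4),np.linalg.norm(d).round(4),"yaw deg",np.degrees(np.arctan2(d[1],d[0])).round(2))
E
python3 - <<'E'
import sys; sys.path.insert(0,'.')
from plant import sensors; s=sensors.sense(); print(s["wrist_force"].round(2) if hasattr(s["wrist_force"],'round') else s["wrist_force"])
E
```

```text
top [ 0.4162 -0.0077  0.068 ] [ 0.5247 -0.0081  0.068 ] 0.1085 yaw deg -0.23
bot [ 0.4153 -0.0111  0.012 ] [ 0.5265 -0.0117  0.012 ] 0.1112 yaw deg -0.32
base [0.4067 0.0175 0.012 ] [0.5367 0.0152 0.012 ] 0.13 yaw deg -1.01
holes [ 0.4393 -0.0101  0.045 ] [ 0.5005 -0.0104  0.045 ] 0.0612 yaw deg -0.32
screws [0.4108 0.0009 0.012 ] [ 0.5287 -0.0018  0.012 ] 0.1179 yaw deg -1.32
[ 0.17 -0.33  0.17]
```

Sizes check out: face 110 mm, hole spacing 61 mm. The mouth is at about (0.500,-0.009) and the slide's yaw is about -0.5°. I'll add a helper that converts targets into row values, then hover low over the rod.

```bash
cat >> h.py <<'E'
def go(pos,yaw_x,pitch=0.,cmd=None):
    """pos=TCP world target, yaw_x=deg heading of tool x, tool down -> row numbers"""
    from plant import sensors; from scipy.spatial.transform import Rotation as Ro
    s=sensors.sense(); R0=np.array(s["eef_rot"]); p0=np.array(s["tcp_pos"]); a=np.radians(yaw_x)
    x=np.array([np.cos(a),np.sin(a),0]); z=np.array([0,0,-1.]); T=np.c_[x,np.cross(z,x),z]@Ro.from_euler('y',pitch).as_matrix()
    d=R0.T@(np.array(pos)-p0); print("row",d.round(4),Ro.from_matrix(R0.T@T).as_rotvec().round(4),"F",np.round(s["wrist_force"],1),"w",round(float(s["gripper_width"]),4),"tcp",p0.round(4),"t",s["time_s"])
E
python3 -c "
from h import *
go([.6045,.2627,.30],84.5)"
```

```text
row [ 0.1106  0.0865 -0.051 ] [-0.0068  0.4348 -0.0377] F [ 0.2 -0.3  0.2] w 0.0911 tcp [0.5025 0.1535 0.3002] t 4.3
```

```bash
python3 -m pendant '[[0.111,0.086,-0.051,-0.007,0.435,-0.038,100],[0.111,0.086,-0.051,-0.007,0.435,-0.038,100],[0.111,0.086,-0.051,-0.007,0.435,-0.038,100],[0.111,0.086,-0.051,-0.007,0.435,-0.038,100],[0.111,0.086,-0.051,-0.007,0.435,-0.038,100],[0.111,0.086,-0.051,-0.007,0.435,-0.038,100],[0.111,0.086,-0.051,-0.007,0.435,-0.038,100]]'
python3 - <<'E'
from plant import snapshot, spotter, sensors
from h import *
p=snapshot("wrist"); cv2.imwrite("pics/w3.png",p["pixels"])
for q in ("rod_tip","rod_shoulder","rod_knob","rod"):
    for r in spotter.tip_of(p,q)[:1]: print(q,np.round(r["pixel"],1),np.round(wplane(p,r["pixel"],.048),4),round(r["confidence"],2))
m=spotter.cut_out(p,"rod")[0]["pixels"]; ys,xs=np.nonzero(m); 
W=[]
for row in range(ys.min()+60,ys.max()-10,6):
    x=xs[ys==row]
    if len(x)>5: W.append(wplane(p,((x.min()+x.max())/2,row),.048))
W=np.array(W); print(len(W),W[0].round(4),W[-1].round(4)); f=np.polyfit(W[:,1],W[:,0],1); print("angle",np.degrees(np.arctan(f[0])),"x at .2627",np.polyval(f,.2627),np.std(W[:,0]-np.polyval(f,W[:,1])))
go([np.polyval(f,.2627),.2627,.220],90-np.degrees(np.arctan(f[0])))
E
```

```text
time_s: 5.0
tcp_pos: [0.6028, 0.2622, 0.2991]
eef_rot: [[0.096, 0.995, -0.002], [0.995, -0.096, -0.001], [-0.002, -0.002, -1.0]]
wrist_force: [-1.1, -0.9, 0.2]
gripper_width: 0.0912
rod_shoulder [326.2 106.7] [0.6152 0.3549 0.048 ] 0.84
rod_knob [323.7  70.7] [0.6158 0.3776 0.048 ] 0.97
rod [324.  279.3] [0.6034 0.2426 0.048 ] 0.86
42 [0.6145 0.3586 0.048 ] [0.5956 0.1596 0.048 ]
angle 5.3788850105459405 x at .2627 0.6056398093854884 0.00017898417319844837
row [0.0005 0.0026 0.0794] [-0.0012  0.0008 -0.0019] F [ 0.  -0.3  0.1] w 0.0912 tcp [0.6031 0.2625 0.2994] t 5.3
```

```bash
python3 -m pendant '[[0.0005,0.0026,0.04,0,0,-0.002,100],[0.0005,0.0026,0.07,0,0,-0.002,60],[0.0005,0.0026,0.079,0,0,-0.002,40],[0.0005,0.0026,0.079,0,0,-0.002,40],[0.0005,0.0026,0.079,0,0,-0.002,0],[0.0005,0.0026,0.079,0,0,-0.002,0],[0.0005,0.0026,0.079,0,0,-0.002,0],[0.0005,0.0026,0.079,0,0,-0.002,0],[0.0005,0.0026,0.079,0,0,-0.002,0],[0.0005,0.0026,0.079,0,0,-0.002,0]]' 35
```

```text
time_s: 6.3
tcp_pos: [0.6059, 0.2628, 0.2203]
eef_rot: [[0.094, 0.996, -0.001], [0.996, -0.094, -0.001], [-0.001, -0.001, -1.0]]
wrist_force: [0.5, 0.1, -0.5]
gripper_width: 0.0225
```

```bash
python3 -m pendant '[[0,0,0,0,0,0,0],[0,0,0,0,0,0,0],[0,0,-0.02,0,0,0,0],[0,0,-0.05,0,0,0,0],[0,0,-0.05,0,0,0,0],[0,0,-0.05,0,0,0,0]]'
python3 -c "
from h import *
go([.5018,.1745,.217],89.5)"
```

```text
time_s: 6.9
tcp_pos: [0.6056, 0.2628, 0.2692]
eef_rot: [[0.094, 0.996, -0.003], [0.996, -0.094, -0.001], [-0.001, -0.003, -1.0]]
wrist_force: [0.1, 0.6, -5.3]
gripper_width: 0.0172
row [-0.0976 -0.0949  0.0525] [-0.0026  0.0011 -0.085 ] F [ 0.1  0.6 -5.3] w 0.0172 tcp [0.6056 0.2628 0.2692] t 6.9
```

```bash
python3 -m pendant '[[-0.03,-0.03,0,0,0,-0.03,0],[-0.06,-0.06,0,0,0,-0.06,0],[-0.0976,-0.0949,0,0,0,-0.085,0],[-0.0976,-0.0949,0,0,0,-0.085,0],[-0.0976,-0.0949,0.03,0,0,-0.085,0],[-0.0976,-0.0949,0.0525,0,0,-0.085,0],[-0.0976,-0.0949,0.0525,0,0,-0.085,0]]'
python3 - <<'E'
from plant import snapshot, spotter, sensors
from h import *
go([.5018,.1745,.217],89.5)
for n in ("wrist","scene","side"):
    p=snapshot(n); cv2.imwrite(f"pics/{n}4.png",p["pixels"]); pl=wplane if n=="wrist" else plane
    for q in ("rod_tip","rod_shoulder","rod_knob","rod","bore_mouth"):
        for r in spotter.tip_of(p,q)[:1]: print(n,q,np.round(r["pixel"],1),np.round(pl(p,r["pixel"],.045),4),round(r["confidence"],2))
w=cv2.imread("pics/wrist4.png"); s=cv2.imread("pics/side4.png")[160:400,180:420]; 
cv2.imwrite("pics/v4.png",np.hstack([w[60:360,120:520],cv2.resize(s,(300,300))]))
E
```

```text
time_s: 7.6
tcp_pos: [0.5001, 0.1739, 0.2136]
eef_rot: [[0.009, 1.0, -0.012], [1.0, -0.009, -0.004], [-0.004, -0.012, -1.0]]
wrist_force: [-0.9, -0.1, -5.7]
gripper_width: 0.0172
row [ 0.0006  0.0016 -0.0034] [-0.0118  0.0041 -0.0003] F [-0.9 -0.1 -5.7] w 0.0172 tcp [0.5001 0.1739 0.2136] t 7.6
wrist rod_shoulder [318.9  93.5] [0.4984 0.2675 0.045 ] 0.81
wrist rod_knob [319.5  43.2] [0.4988 0.2881 0.045 ] 0.95
wrist rod [316.7 342.2] [0.4964 0.1571 0.045 ] 0.9
scene rod_shoulder [221.4 257.8] [0.5065 0.2774 0.045 ] 0.74
scene rod_knob [217.9 256.8] [0.5056 0.2854 0.045 ] 0.65
scene rod [272.1 281.1] [0.5001 0.1541 0.045 ] 0.81
scene bore_mouth [347.6 313.1] [ 0.4969 -0.0103  0.045 ] 0.95
side rod_tip [258.7 274.8] [0.495 0.014 0.045] 0.68
side rod_knob [237.1 211.7] [0.5077 0.3039 0.045 ] 0.67
side rod [249.2 239.7] [0.5061 0.1556 0.045 ] 0.6
side bore_mouth [264.2 278.7] [ 0.5013 -0.002   0.045 ] 0.97
```

View pics/v4.png

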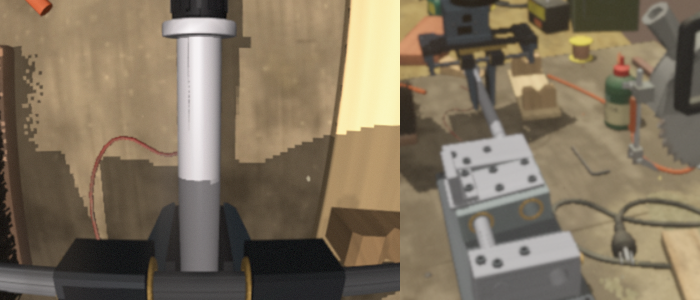

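```bash
python3 - <<'E'
from plant import snapshot, spotter, sensors
from h import *
go([.5018,.1745,.217],89.5)
ps=[snapshot("scene"),snapshot("side"),snapshot("wrist")]
w=ps[2]; cam=-w["R"].T@np.array(w["t"])
for q in ("rod_knob","rod_shoulder","rod","rod_tip"):
    A=[];B=[]
    for p in ps:
        r=spotter.tip_of(p,q)
        if not r or r[0]["confidence"]<.5: continue
        u=r[0]["pixel"]; c=-p["R"].T@np.array(p["t"])
        d=und(p,u) if p is w else p["R"].T@np.linalg.inv(p["intrinsics"])@np.array([*u,1.]); d/=np.linalg.norm(d)
        M=(np.eye(3)-np.outer(d,d))/np.linalg.norm(c-[.5,.15,.05]); A.append(M);B.append(M@c)
    if len(A)>1:
        x,res,_,_=np.linalg.lstsq(np.vstack(A),np.hstack(B),rcond=None); print(q,len(A),x.round(4),res)
# collar and rod width in wrist view
m=spotter.cut_out(w,"rod")[0]["pixels"]; ys,xs=np.nonzero(m)
for row in range(105,300,20):
    x=xs[ys==row]; print(row,x.min(),x.max(),end="; ")
    a,b=und(w,(x.min()-.5,row)),und(w,(x.max()+.5,row)); ang=np.arccos(a@b/1); dist=.009/np.sin(ang/2); v=(a+b)/np.linalg.norm(a+b); print((cam+v*dist).round(4))
E
```

```text
row [-0.0001 -0.0004  0.0008] [-0.0014  0.0007 -0.    ] F [ 1.2 -1.1 -6. ] w 0.017 tcp [0.5022 0.1746 0.2178] t 8.5
rod_knob 3 [0.5027 0.2888 0.0476] [4.83625122e-05]
rod_shoulder 3 [0.5026 0.2697 0.0439] [7.99913162e-05]
rod 3 [0.501  0.155  0.0464] [0.00010932]
rod_tip 2 [0.5001 0.0211 0.0408] [8.39696495e-09]
105 296 340; [0.5018 0.2644 0.0462]
125 297 342; [0.5024 0.2562 0.0501]
145 297 341; [0.5021 0.2481 0.0477]
165 297 341; [0.502  0.2401 0.0489]
185 297 340; [0.5018 0.2317 0.047 ]
205 296 340; [0.5015 0.2243 0.052 ]
225 299 339; [0.5018 0.2128 0.04  ]
245 299 339; [0.5017 0.2044 0.0425]
265 299 339; [0.5017 0.1961 0.0453]
285 300 339; [0.5018 0.1862 0.0447]
```

The rod is held level in line with the bore (x≈0.502, axis z≈0.046, tip about 25 mm short of the mouth). I'll feed it in gently and watch the force.

```bash
python3 -m pendant '[[-0.01,0,0,0,0,0,0],[-0.02,0,0,0,0,0,0],[-0.025,0,0,0,0,0,0],[-0.03,0,0,0,0,0,0],[-0.035,0,0,0,0,0,0],[-0.035,0,0,0,0,0,0]]'; python3 -c "
from h import *
go([.5018,.1745,.217],89.5)
from plant import sensors; print(sensors.sense()['wrist_torque'])"
```

```text
time_s: 9.9
tcp_pos: [0.5019, 0.1389, 0.2179]
eef_rot: [[0.01, 1.0, -0.002], [1.0, -0.01, -0.001], [-0.001, -0.002, -1.0]]
wrist_force: [0.0, -0.1, -5.5]
gripper_width: 0.0176
row [ 0.0356 -0.0004  0.0008] [-0.0016  0.0008 -0.0008] F [ 0.  -0.1 -5.5] w 0.0176 tcp [0.5019 0.1389 0.2179] t 9.9
[ 0.01957516  0.09959133 -0.01743898]
```

```bash
python3 -m pendant '[[-0.006,0,0,0,0,0,0],[-0.012,0,0,0,0,0,0],[-0.018,0,0,0,0,0,0],[-0.024,0,0,0,0,0,0],[-0.030,0,0,0,0,0,0],[-0.036,0,0,0,0,0,0],[-0.040,0,0,0,0,0,0],[-0.040,0,0,0,0,0,0]]'; python3 -c "
from h import *
go([.5018,.1745,.217],89.5)
from plant import sensors; print(sensors.sense()['wrist_torque'])"
```

```text
time_s: 10.7
tcp_pos: [0.5016, 0.099, 0.2179]
eef_rot: [[0.009, 1.0, -0.002], [1.0, -0.009, -0.001], [-0.001, -0.002, -1.0]]
wrist_force: [-0.2, 1.3, -4.1]
gripper_width: 0.017
row [ 0.0755 -0.0005  0.0008] [-0.0016  0.0008 -0.0007] F [-0.2  1.3 -4.1] w 0.017 tcp [0.5016 0.099  0.2179] t 10.7
[ 5.09544340e-02  3.51264786e-02 -7.20172563e-05]
```

```bash
python3 -m pendant '[[-0.006,0,0,0,0,0,0],[-0.012,0,0,0,0,0,0],[-0.018,0,0,0,0,0,0],[-0.024,0,0,0,0,0,0],[-0.030,0,0,0,0,0,0],[-0.036,0,0,0,0,0,0],[-0.040,0,0,0,0,0,0],[-0.040,0,0,0,0,0,0]]'; python3 -c "
from h import *
go([.5018,.1745,.217],89.5)
from plant import sensors; print(sensors.sense()['wrist_torque'])"
```

```text
time_s: 11.5
tcp_pos: [0.5012, 0.0589, 0.2179]
eef_rot: [[0.009, 1.0, -0.002], [1.0, -0.009, -0.001], [-0.001, -0.002, -1.0]]
wrist_force: [-0.1, -0.2, -4.5]
gripper_width: 0.0176
row [ 0.1156 -0.0005  0.0007] [-0.0016  0.0012 -0.0003] F [-0.1 -0.2 -4.5] w 0.0176 tcp [0.5012 0.0589 0.2179] t 11.5
[-0.0047033   0.04904908 -0.05757488]
```

```bash
python3 -m pendant '[[-0.006,0,0,0,0,0,0],[-0.012,0,0,0,0,0,0],[-0.018,0,0,0,0,0,0],[-0.024,0,0,0,0,0,0],[-0.030,0,0,0,0,0,0],[-0.034,0,0,0,0,0,0],[-0.034,0,0,0,0,0,0]]'; python3 - <<'E'
from plant import sensors,snapshot,spotter
from h import *
go([.5018,.1745,.217],89.5)
print(sensors.sense()['wrist_torque'])
a=snapshot("side"); b=snapshot("wrist"); r=spotter.tip_of(b,"rod_shoulder"); print(r and wplane(b,r[0]["pixel"],.045))
s=a["pixels"][250:430,200:360]; cv2.imwrite("pics/v5.png",np.hstack([cv2.resize(s,(400,450),interpolation=cv2.INTER_CUBIC),b["pixels"][:450,160:520]]))
E
```

```text
time_s: 12.2
tcp_pos: [0.501, 0.0249, 0.2179]
eef_rot: [[0.009, 1.0, -0.001], [1.0, -0.009, -0.001], [-0.001, -0.001, -1.0]]
wrist_force: [-0.1, 0.2, -5.3]
gripper_width: 0.0172
row [ 0.1496 -0.0005  0.0007] [-0.0014  0.0013 -0.0003] F [-0.1  0.2 -5.3] w 0.0172 tcp [0.501  0.0249 0.2179] t 12.2
[-0.04241402  0.01993321  0.01109861]
[0.50076667 0.11868456 0.045     ]
```

View pics/v5.png

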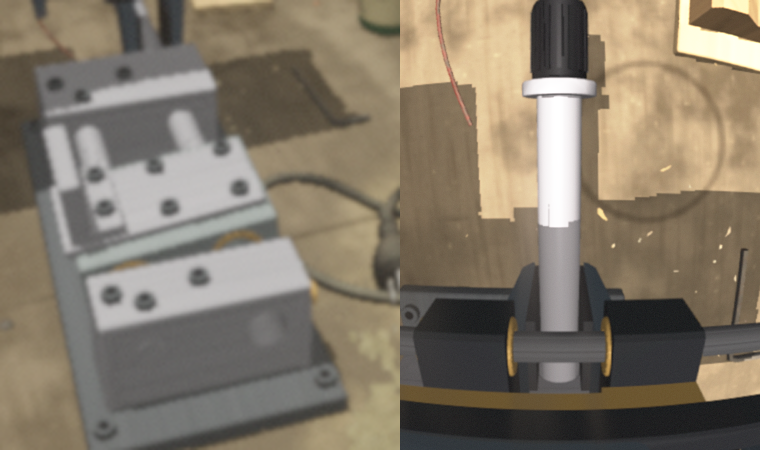

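The rod is about 124 mm in (half-way) and shows in the gap, with the carriage still lying back. In the side view the carriage's bore side is tipped up (edge slope 0.30 against about 0.20 for the blocks), so the bush looks high and lowering the knob should raise the tip into it. Now I'll release, rise and go over the knob.

```bash
python3 -m pendant '[[0,0,0,0,0,0,10],[0,0,0,0,0,0,25],[0,0,0,0,0,0,55],[0,0,0,0,0,0,55],[0,0,-0.03,0,0,0,55],[0,0,-0.07,0,0,0,55],[0,0,-0.09,0,0,0,55],[0.05,0,-0.09,0,0,0,55],[0.1,0,-0.09,0,0,0,55],[0.117,0,-0.09,0,0,0,55],[0.117,0,-0.09,0,0,0,55]]'; python3 - <<'E'
from plant import sensors,snapshot,spotter
from h import *
ps=[snapshot("wrist"),snapshot("scene"),snapshot("side")]
for q in("rod_knob","rod_shoulder"):
    px=[]
    for p in ps:
        r=spotter.tip_of(p,q)
        if r: u=r[0]["pixel"]; px.append(u); print(q,np.round(u,1),round(r[0]["confidence"],2),(wplane if p is ps[0] else plane)(p,u,.038).round(4))
go([.5018,.1417,.210],89.5)
cv2.imwrite("pics/v6.png",np.hstack([cv2.resize(ps[2]["pixels"][200:380,180:340],(400,450)),cv2.resize(ps[1]["pixels"][200:400,200:360],(360,450))]))
E
```

```text
time_s: 13.45
tcp_pos: [0.5021, 0.1448, 0.3083]
eef_rot: [[0.005, 1.0, -0.0], [1.0, -0.005, -0.0], [-0.0, -0.0, -1.0]]
wrist_force: [0.1, 0.1, 0.2]
gripper_width: 0.0501
rod_knob [318.9 248.9] 0.74 [0.5015 0.1412 0.038 ]
rod_knob [280.4 285.4] 0.66 [0.5025 0.1372 0.038 ]
rod_knob [247.4 247.7] 0.77 [0.4981 0.1358 0.038 ]
rod_shoulder [320.7 276.6] 0.67 [0.5027 0.1199 0.038 ]
rod_shoulder [286.5 286.4] 0.7 [0.5057 0.1252 0.038 ]
rod_shoulder [250.2 251.6] 0.84 [0.5001 0.1178 0.038 ]
row [-0.0001 -0.0002  0.0979] [-0.0015  0.0008 -0.0012] F [-0.3 -0.  -0.6] w 0.0503 tcp [0.5022 0.1419 0.3079] t 13.9
```

View pics/v6.png

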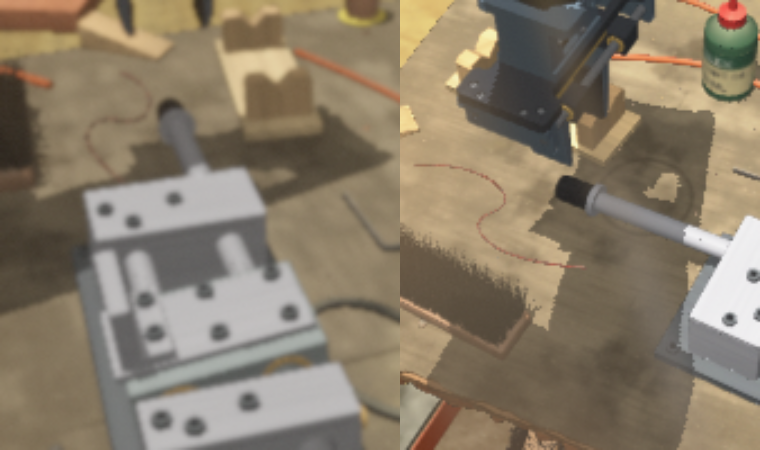

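The rod rests half-way in with its knob sagging, the can stands undisturbed, and the knob is under the gripper at y≈0.141. Now I'll grip the knob at its sagged height.

```bash
python3 -m pendant '[[0,0,0.05,0,0,0,55],[0,0,0.085,0,0,0,55],[0,0,0.098,0,0,0,55],[0,0,0.098,0,0,0,40],[0,0,0.098,0,0,0,0],[0,0,0.098,0,0,0,0],[0,0,0.098,0,0,0,0],[0,0,0.098,0,0,0,0],[0,0,0.098,0,0,0,0],[0,0,0.098,0,0,0,0]]' 25; python3 -m pendant '[[-0.003,0,0,0,0,0,0],[-0.006,0,0,0,0,0,0],[-0.009,0,0,0,0,0,0],[-0.012,0,0,0,0,0,0],[-0.012,0,0,0,0,0,0]]'; python3 -c "
from h import *
go([.5018,.1417,.210],89.5)
from plant import sensors; print(sensors.sense()['wrist_torque'])"
```

```text
time_s: 14.9
tcp_pos: [0.5023, 0.1429, 0.2105]
eef_rot: [[0.009, 1.0, 0.0], [1.0, -0.009, 0.0], [0.0, 0.0, -1.0]]
wrist_force: [-0.5, 3.5, 2.5]
gripper_width: 0.0217
time_s: 15.4
tcp_pos: [0.5025, 0.1324, 0.2108]
eef_rot: [[0.011, 1.0, 0.002], [1.0, -0.011, 0.004], [0.004, 0.002, -1.0]]
wrist_force: [-0.4, 13.6, 4.5]
gripper_width: 0.022
row [ 0.0093 -0.0008  0.0009] [ 0.0016 -0.0042 -0.0023] F [-0.4 13.6  4.5] w 0.022 tcp [0.5025 0.1324 0.2108] t 15.4
[ 1.81928177  0.13785379 -0.16522495]
```

```bash
python3 -m pendant '[[0.003,0,0,0,0,0,0],[0.005,0,0,0,0,0,0],[0.005,0,0,0,0,0,0]]';python3 -m pendant '[[0,0,-0.002,0,0.007,0,0],[0,0,-0.002,0,0.007,0,0]]'; python3 - <<'E'
from plant import sensors,snapshot,spotter
from h import *
print(sensors.sense()['wrist_torque'])
p=snapshot("side"); cv2.imwrite("pics/s7.png",p["pixels"]); K=p["intrinsics"]
for y in (-.2295+.08,): # expected mouth-side face of carriage at far block, top; just projections
    for X in ([.4705,y,.068],[.5005,y,.045],[.5255,y,.068],[.4155,y,.068],[.5255,-.2295,.068],[.4155,-.2295,.068],[.501,-.2295,.045],[.501,-.2295,.051],[.501,-.2295,.039]):
        c=p["R"]@np.array(X)+p["t"]; u=K@c/c[2]; print(X,u[:2].round(1))
cv2.imwrite("pics/s7c.png",cv2.resize(p["pixels"][255:395,205:345],(800,600) if 0 else (600,600),interpolation=cv2.INTER_CUBIC))
E
```

```text
time_s: 15.7
tcp_pos: [0.5022, 0.1342, 0.2103]
eef_rot: [[0.006, 1.0, -0.0], [1.0, -0.006, -0.005], [-0.005, -0.0, -1.0]]
wrist_force: [0.3, -7.1, 6.0]
gripper_width: 0.0216
time_s: 15.9
tcp_pos: [0.5017, 0.1341, 0.2117]
eef_rot: [[0.007, 1.0, -0.002], [1.0, -0.007, 0.003], [0.003, -0.002, -1.0]]
wrist_force: [1.4, -5.4, 0.4]
gripper_width: 0.0217
[-1.09075686 -0.08603359  0.02865674]
[0.4705, -0.14950000000000002, 0.068] [265.1 318.7]
[0.5005, -0.14950000000000002, 0.045] [285.5 327.6]
[0.5255, -0.14950000000000002, 0.068] [301.4 311.8]
[0.4155, -0.14950000000000002, 0.068] [227.2 325.8]
[0.5255, -0.2295, 0.068] [318.3 344.5]
[0.4155, -0.2295, 0.068] [237.  361.5]
[0.501, -0.2295, 0.045] [301.1 361.7]
[0.501, -0.2295, 0.051] [301.1 358.2]
[0.501, -0.2295, 0.039] [301.2 365.2]
```

View pics/s7c.png

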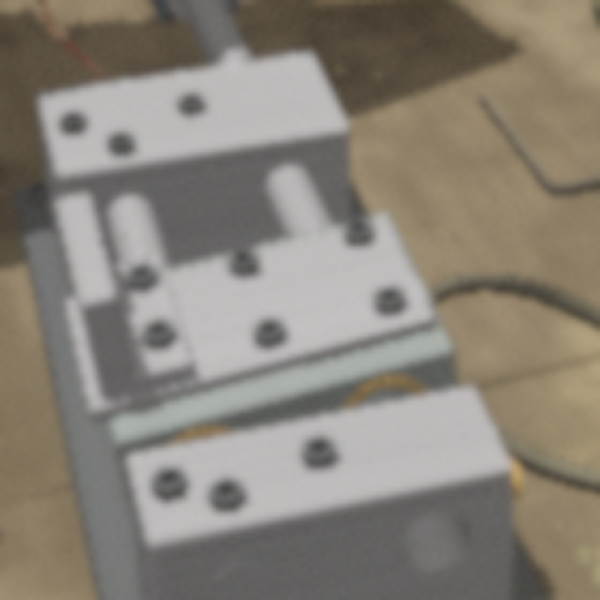

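The side view confirms the bush is high: the carriage edge slope is 0.245 against about 0.17 for the blocks. The carriage is also still short of the far block, with the bush ring showing at crop (388,390). So the axial force was friction from pressing the knob down, and lifting 2 mm relieved it. I'll push on gently.

```bash
python3 -m pendant '[[-0.003,0,0,0,0,0,0],[-0.006,0,0,0,0,0,0],[-0.009,0,0,0,0,0,0],[-0.012,0,0,0,0,0,0],[-0.012,0,0,0,0,0,0]]'; python3 - <<'E'
from plant import sensors,snapshot,spotter
from h import *
go([.5018,.1417,.210],89.5)
print(sensors.sense()['wrist_torque'])
p=snapshot("side"); cv2.imwrite("pics/s8.png",p["pixels"])
a=cv2.imread("pics/s7.png"); 
for u in ((294.8,305),(244.7,317.5)): print(plane(p,u,.068).round(4),plane(p,u,.073).round(4))
d=cv2.absdiff(a,p["pixels"]).sum(2)[255:395,205:345]; print("moved px",(d>60).sum())
r=spotter.tip_of(p,"rod_shoulder"); print(r[0])
E
```

```text
time_s: 16.45
tcp_pos: [0.502, 0.1239, 0.212]
eef_rot: [[0.009, 1.0, -0.0], [1.0, -0.009, 0.008], [0.008, -0.0, -1.0]]
wrist_force: [0.7, 4.6, 2.1]
gripper_width: 0.0218
row [ 0.0177 -0.0004  0.0021] [-0.0005 -0.0076 -0.0005] F [0.7 4.6 2.1] w 0.0218 tcp [0.502  0.1239 0.212 ] t 16.45
[ 0.40956806  0.06253591 -0.09238024]
[ 0.5211 -0.1294  0.068 ] [ 0.5191 -0.1365  0.073 ]
[ 0.443  -0.1374  0.068 ] [ 0.442  -0.1444  0.073 ]
moved px 332Traceback (most recent call last):
  File "<stdin>", line 9, in <module>
IndexError: list index out of range
```

```bash
python3 -m pendant '[[-0.002,0,-0.001,0,0,0,0],[-0.004,0,-0.001,0,0,0,0],[-0.006,0,-0.001,0,0,0,0],[-0.008,0,-0.001,0,0,0,0],[-0.008,0,-0.001,0,0,0,0]]'; python3 - <<'E'
from plant import sensors,snapshot
from h import *
print(sensors.sense()['wrist_torque'])
p=snapshot("side"); cv2.imwrite("pics/s9.png",p["pixels"])
g=[cv2.cvtColor(cv2.imread(f"pics/s{i}.png")[300:350,235:315],cv2.COLOR_BGR2GRAY).astype(np.float32) for i in (7,8,9)]
for a,b in((0,1),(1,2)): print(cv2.phaseCorrelate(g[a],g[b],cv2.createHanningWindow((80,50),cv2.CV_32F)))
E
```

```text
time_s: 17.05
tcp_pos: [0.5018, 0.1155, 0.2127]
eef_rot: [[0.009, 1.0, -0.001], [1.0, -0.009, 0.006], [0.006, -0.001, -1.0]]
wrist_force: [1.0, 4.6, 2.0]
gripper_width: 0.0216
[ 0.4391433  -0.02069979  0.03474876]
((-0.2475074671577957, -0.1477504790860138), 0.8694762551784515)
((0.04093358499706312, 0.1942793711434625), 0.5412090449333191)
```

The carriage stays still while the rod advances (image shift under 0.3 px, axial force 4.6 N), so the tip is in the bush. I'll push on, then level gradually.

```bash
python3 -m pendant '[[-0.004,0,0,0,0,0,0],[-0.008,0,0,0,0,0,0],[-0.012,0,-0.0005,0,0,0,0],[-0.016,0,-0.001,0,0,0,0],[-0.020,0,-0.001,0,0,0,0],[-0.020,0,-0.001,0,0,0,0]]'; python3 - <<'E'
from plant import sensors,snapshot
from h import *
print(sensors.sense()['wrist_torque'])
p=snapshot("side"); cv2.imwrite("pics/s10.png",p["pixels"])
g=[cv2.cvtColor(cv2.imread(f"pics/s{i}.png")[300:350,235:315],cv2.COLOR_BGR2GRAY).astype(np.float32) for i in (9,10)]
print(cv2.phaseCorrelate(g[0],g[1],cv2.createHanningWindow((80,50),cv2.CV_32F)))
E
```

```text
time_s: 17.7
tcp_pos: [0.5016, 0.0952, 0.2138]
eef_rot: [[0.009, 1.0, -0.001], [1.0, -0.009, 0.006], [0.006, -0.001, -1.0]]
wrist_force: [0.5, 1.7, 3.1]
gripper_width: 0.0212
[ 0.11367527 -0.06481292 -0.03392975]
((0.08917013264938589, -0.01229012950170727), 0.8561099998950958)
```

```bash
python3 -m pendant '[[-0.005,0,-0.0006,0,0.005,0,0],[-0.011,0,-0.0012,0,0.01,0,0],[-0.017,0,-0.0018,0,0.015,0,0],[-0.023,0,-0.0024,0,0.02,0,0],[-0.029,0,-0.003,0,0.025,0,0],[-0.034,0,-0.003,0,0.03,0,0],[-0.034,0,-0.003,0,0.03,0,0]]'; python3 - <<'E'
from plant import sensors,snapshot
from h import *
s=sensors.sense(); print(s['wrist_torque'],"grip pt",(s["tcp_pos"]+np.array(s["eef_rot"])[:,2]*.172).round(4))
p=snapshot("side"); cv2.imwrite("pics/s11.png",p["pixels"])
g=[cv2.cvtColor(cv2.imread(f"pics/s{i}.png")[300:350,235:315],cv2.COLOR_BGR2GRAY).astype(np.float32) for i in (10,11)]
print(cv2.phaseCorrelate(g[0],g[1],cv2.createHanningWindow((80,50),cv2.CV_32F)))
E
```

```text
time_s: 18.45
tcp_pos: [0.5014, 0.0615, 0.2171]
eef_rot: [[0.009, 1.0, -0.0], [0.999, -0.009, 0.037], [0.037, -0.001, -0.999]]
wrist_force: [-0.8, 3.6, 7.7]
gripper_width: 0.0216
[ 0.2854524   0.12367885 -0.0567509 ] grip pt [0.5013 0.0679 0.0453]
((0.9786965219673434, 0.5666748188874102), 0.8284129130840302)
```

```bash
python3 -m pendant '[[0,0,-0.001,0,0,0,0],[0,0,-0.002,0,0,0,0],[0,0,-0.002,0,0,0,0]]'; python3 - <<'E'
from plant import sensors,snapshot,spotter
from h import *
s=sensors.sense(); print(s['wrist_torque'],"grip pt",(s["tcp_pos"]+np.array(s["eef_rot"])[:,2]*.172).round(4))
p=snapshot("side"); cv2.imwrite("pics/s12.png",p["pixels"]); q=snapshot("wrist")
b=q["pixels"][40:480,120:520]
cv2.imwrite("pics/v12.png",np.hstack([cv2.resize(p["pixels"][255:395,205:332],(400,440),interpolation=cv2.INTER_CUBIC),b]))
E
```

```text
time_s: 18.8
tcp_pos: [0.5013, 0.0615, 0.2184]
eef_rot: [[0.009, 1.0, -0.001], [0.999, -0.009, 0.036], [0.036, -0.001, -0.999]]
wrist_force: [0.7, 3.3, 1.3]
gripper_width: 0.0214
[ 0.57020855 -0.09817341  0.07338854] grip pt [0.5011 0.0677 0.0465]
```

View pics/v12.png

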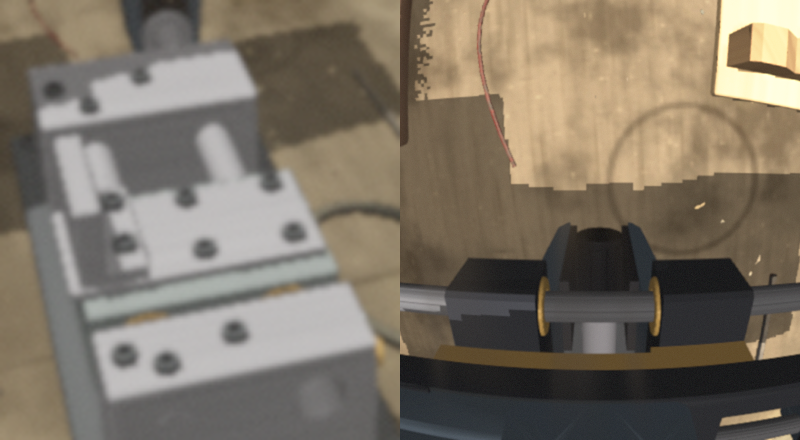

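The carriage is now level with the blocks and the rod runs through it. The vertical load is 1.3 N. About 54 mm remain, so I'll continue in steps.

```bash
python3 -m pendant '[[-0.004,0,0,0,0,0,0],[-0.008,0,0,0,0,0,0],[-0.012,0,0,0,0,0,0],[-0.016,0,0,0,0,0,0],[-0.016,0,0,0,0,0,0]]'; python3 -m pendant '[[-0.003,0,0,0,0,0,0],[-0.006,0,0,0,0,0,0],[-0.009,0,0,0,0,0,0],[-0.012,0,0,0,0,0,0],[-0.012,0,0,0,0,0,0]]'; python3 - <<'E'
from plant import sensors
import numpy as np
s=sensors.sense(); print(s['wrist_torque'],"grip pt",(s["tcp_pos"]+np.array(s["eef_rot"])[:,2]*.172).round(4))
E
```

```text
time_s: 19.4
tcp_pos: [0.5012, 0.0456, 0.2182]
eef_rot: [[0.009, 1.0, -0.001], [0.999, -0.009, 0.037], [0.037, -0.001, -0.999]]
wrist_force: [-1.1, 4.1, 5.8]
gripper_width: 0.0214
time_s: 19.9
tcp_pos: [0.5012, 0.0342, 0.2183]
eef_rot: [[0.01, 1.0, -0.0], [0.999, -0.01, 0.039], [0.039, -0.001, -0.999]]
wrist_force: [-1.0, 8.6, 10.8]
gripper_width: 0.0212
[ 1.29049858  0.21913574 -0.06706518] grip pt [0.5011 0.0408 0.0464]
```

```bash
python3 -m pendant '[[0,0,-0.001,0,0,0,0],[0,0,-0.002,0,0,0,0],[0,0,-0.002,0,0,0,0]]'; python3 -m pendant '[[-0.003,0,0,0,0,0,0],[-0.006,0,0,0,0,0,0],[-0.006,0,0,0,0,0,0]]'; python3 - <<'E'
from plant import sensors
import numpy as np
s=sensors.sense(); print(s['wrist_torque'],"grip pt",(s["tcp_pos"]+np.array(s["eef_rot"])[:,2]*.172).round(4))
E
```

```text
time_s: 20.2
tcp_pos: [0.5009, 0.0336, 0.2193]
eef_rot: [[0.009, 1.0, -0.001], [0.999, -0.009, 0.037], [0.037, -0.002, -0.999]]
wrist_force: [0.7, 5.0, 1.8]
gripper_width: 0.0216
time_s: 20.5
tcp_pos: [0.5009, 0.0275, 0.2192]
eef_rot: [[0.01, 1.0, -0.002], [0.999, -0.01, 0.037], [0.037, -0.002, -0.999]]
wrist_force: [0.1, 5.8, 3.9]
gripper_width: 0.0217
[ 0.95707514  0.03543384 -0.04870963] grip pt [0.5006 0.0338 0.0473]
```

```bash
python3 -m pendant '[[-0.003,0,-0.0006,0,0,0,0],[-0.006,0,-0.0009,0,0,0,0],[-0.008,0,-0.001,0,0,0,0],[-0.008,0,-0.001,0,0,0,0]]' 45; python3 -m pendant '[[-0.002,0,-0.0001,0,0,0,0],[-0.004,0,-0.0002,0,0,0,0],[-0.006,0,-0.0003,0,0,0,0],[-0.006,0,-0.0003,0,0,0,0]]'; python3 - <<'E'
from plant import sensors
import numpy as np
s=sensors.sense(); print(s['wrist_torque'],"grip pt",(s["tcp_pos"]+np.array(s["eef_rot"])[:,2]*.172).round(4))
E
```

```text
time_s: 20.9
tcp_pos: [0.5009, 0.0195, 0.2195]
eef_rot: [[0.011, 1.0, -0.002], [0.999, -0.011, 0.038], [0.038, -0.002, -0.999]]
wrist_force: [1.4, 5.1, -0.4]
gripper_width: 0.0214
time_s: 21.3
tcp_pos: [0.5008, 0.0134, 0.2196]
eef_rot: [[0.011, 1.0, -0.002], [0.999, -0.011, 0.037], [0.037, -0.002, -0.999]]
wrist_force: [1.4, 4.6, 0.0]
gripper_width: 0.021
[ 1.1396188  -0.17840807 -0.29292641] grip pt [0.5005 0.0198 0.0477]
```

Shoulder is about 6 mm (±3 mm) from home. I'll continue in small steps.

```bash
python3 -m pendant '[[-0.002,0,-0.0001,0,0,0,0],[-0.004,0,-0.0002,0,0,0,0],[-0.004,0,-0.0002,0,0,0,0]]'; python3 -m pendant '[[-0.001,0,0,0,0,0,0],[-0.002,0,-0.0001,0,0,0,0],[-0.002,0,-0.0001,0,0,0,0]]';python3 -m pendant '[[-0.001,0,0,0,0,0,0],[-0.002,0,-0.0001,0,0,0,0],[-0.002,0,-0.0001,0,0,0,0]]'; python3 - <<'E'
from plant import sensors
import numpy as np
s=sensors.sense(); print(s['wrist_torque'],"grip pt",(s["tcp_pos"]+np.array(s["eef_rot"])[:,2]*.172).round(4))
E
```

```text
time_s: 21.6
tcp_pos: [0.5006, 0.009, 0.2197]
eef_rot: [[0.009, 1.0, -0.002], [0.999, -0.009, 0.036], [0.036, -0.002, -0.999]]
wrist_force: [0.4, 1.2, -0.0]
gripper_width: 0.0211
time_s: 21.9
tcp_pos: [0.5006, 0.0078, 0.2197]
eef_rot: [[0.01, 1.0, -0.002], [0.999, -0.01, 0.038], [0.038, -0.002, -0.999]]
wrist_force: [0.4, 7.6, -1.8]
gripper_width: 0.021
time_s: 22.2
tcp_pos: [0.5006, 0.0071, 0.2197]
eef_rot: [[0.011, 1.0, -0.002], [0.999, -0.011, 0.041], [0.041, -0.003, -0.999]]
wrist_force: [1.8, 14.5, -3.3]
gripper_width: 0.0209
[ 2.85503103 -0.2420221  -0.18159503] grip pt [0.5002 0.0141 0.0478]
```

```bash
python3 -m pendant '[[-0.001,0,0,0,0,0,0],[-0.002,0,-0.0001,0,0,0,0],[-0.003,0,-0.0001,0,0,0,0],[-0.003,0,-0.0001,0,0,0,0]]'; python3 - <<'E'
from plant import sensors,snapshot,spotter
from h import *
s=sensors.sense(); print(s['wrist_torque'],"grip pt",(s["tcp_pos"]+np.array(s["eef_rot"])[:,2]*.172).round(4))
E
```

```text
time_s: 22.6
tcp_pos: [0.5006, 0.0061, 0.2197]
eef_rot: [[0.014, 1.0, -0.002], [0.999, -0.013, 0.046], [0.046, -0.003, -0.999]]
wrist_force: [2.3, 28.1, -4.2]
gripper_width: 0.0213
[ 4.86422732 -0.36464218 -0.14570035] grip pt [0.5002 0.014  0.0479]
```

The grip point stopped at y=0.014 while the force rose to 28 N, so the collar is seated. I'll unload, release, withdraw and check.

```bash
python3 -m pendant '[[0.002,0,0,0,0,0,0],[0.0055,0,0,0,0,0,0],[0.0055,0,0,0,0,0,0]]'; python3 -m pendant '[[0,0,0,0,0,0,30],[0,0,0,0,0,0,60],[0,0,0,0,0,0,60],[0,0,0,0,0,0,60],[0,0,-0.03,0,0,0,60],[0,0,-0.07,0,0,0,60],[0.03,0,-0.1,0,-0.2,0,60],[0.08,0,-0.1,0,-0.3,0,60],[0.14,0,-0.1,0,-0.4,0,60],[0.14,0,-0.1,0,-0.4,0,60],[0.14,0,-0.1,0,-0.4,0,60]]'; python3 - <<'E'
from plant import sensors,snapshot,spotter
from h import *
w=snapshot("wrist"); p=snapshot("side"); q=snapshot("scene")
for n,im,f in(("w",w,wplane),("side",p,plane),("scene",q,plane)):
    for k in("rod_shoulder","rod_knob","oil_can"):
        r=spotter.tip_of(im,k)
        if r: print(n,k,np.round(r[0]["pixel"],1),f(im,r[0]["pixel"],0 if k=="oil_can" else .045).round(4),round(r[0]["confidence"],2))
cv2.imwrite("pics/w13.png",w["pixels"])
c=w["pixels"][150:350,200:420]
cv2.imwrite("pics/v13.png",np.hstack([cv2.resize(c,(495,450),interpolation=cv2.INTER_CUBIC),cv2.resize(p["pixels"][240:400,200:308],(304,450),interpolation=cv2.INTER_CUBIC)]))
E
```

```text
time_s: 22.9
tcp_pos: [0.5005, 0.0081, 0.2198]
eef_rot: [[0.008, 1.0, -0.002], [0.999, -0.008, 0.036], [0.036, -0.003, -0.999]]
wrist_force: [1.3, 4.6, -4.3]
gripper_width: 0.0212
time_s: 24.0
tcp_pos: [0.502, 0.1455, 0.325]
eef_rot: [[0.004, 1.0, -0.004], [0.934, -0.005, -0.356], [-0.356, -0.002, -0.934]]
wrist_force: [-0.4, -0.9, -0.3]
gripper_width: 0.0549
w rod_shoulder [316.6 274.9] [ 0.4982 -0.0063  0.045 ] 0.81
w rod_knob [320.1 261.3] [0.5012 0.0092 0.045 ] 0.61
w oil_can [546.7 163.1] [0.7123 0.0863 0.    ] 0.64
side rod_shoulder [264.6 283.9] [ 0.4982 -0.019   0.045 ] 0.75
side rod_knob [262.1 274.4] [0.501  0.0135 0.045 ] 0.83
side oil_can [354.4 259.7] [0.7075 0.0868 0.    ] 0.83
scene rod_shoulder [345.4 311.4] [ 0.4985 -0.005   0.045 ] 0.76
scene rod_knob [335.4 306.7] [0.4999 0.0163 0.045 ] 0.91
scene oil_can [347.3 237.2] [0.7129 0.0837 0.    ] 0.79
```

View pics/v13.png

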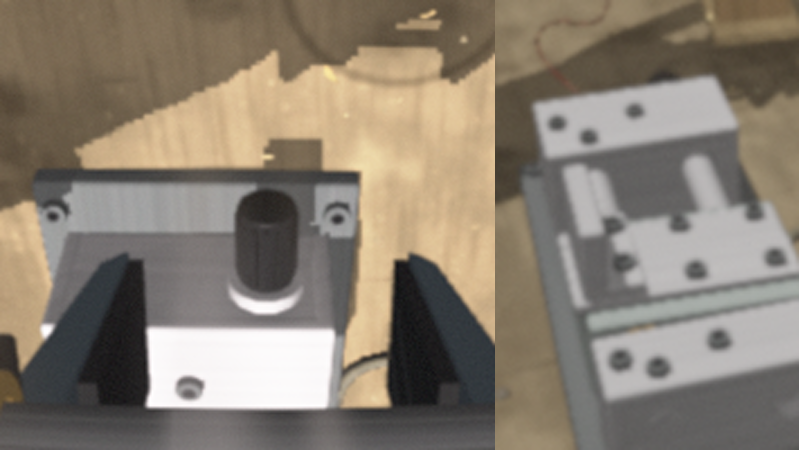

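The collar sits against the block face at crop (265,290) with no gap visible. The carriage is level on both rods and the can is where it was. Handing in.

```bash
python3 -c "
from plant import env; print(env.finish_job())"
```

```text
the job is handed in; nothing more can be done
None
```

The guide rod is fully home in the slide, and the job is handed in at about 24 s of robot time.

**What I did:** I took the rod from the cradle, pushed it tip first about 124 mm in (about half-way) and let go. I then took it afresh by the black knob. The side view showed the carriage's bush tipped up, so I kept the knob low and the tip found the bush. I then raised the knob, which levelled the carriage, and pushed the rod home.

**Last checks:**
- **Seating:** the axial force dropped to about 1 N, which fits the ball falling into the groove. It then rose to 28 N with no further movement, a hard stop. The knob's position puts the collar's seating face within about 1–2 mm of the bore mouth, and no gap shows in the last picture.
- **Surroundings:** the carriage is level with both rods through it, the oil can stands where it was, and the gripper is clear and touching nothing.

**What disagreed or went less smoothly:**
- **Side camera:** it put the collar about 10 mm too deep, but the block hides the collar from that camera. The wrist and scene cameras put it within about 5 mm of the mouth.
- **First knob push:** it reached about 14 N because I was pressing the knob down. I backed off and lifted the knob 2 mm, and the force eased.

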